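Lift the overweight bottle out of the centrifuge rotor

ROBOT

A 6-joint arm with a two-finger parallel gripper is mounted at the origin on the work surface. World frame = base frame: x ahead of the robot, y to its left, z up, the work surface at z = 0. Lengths are in m, angles in rad, forces in N, time in s.
With the tool pointing down it reaches from about 0.35 to 0.775 m from the base axis. Payload 5.5 kg.
Tool frame: the origin (TCP) lies on the centre line of the jaws, within the pads' length; the fingertips stand 11 mm ahead of it and the grasp point (between the pads) lies 8 mm behind it; z points along the fingers, y is the line along which they close (so a half turn about z gives the same grasp; the last joint's range is limited). The gripper opens to 85 mm and grips with 20 to 120 N. Pads are 22 mm wide; open, the fingers measure 114 mm over their backs; the gripper's body (76 mm by 85 mm) begins 54 mm behind the grasp point. The pads swing forward as they close: fully open they stand 13 mm farther back than shut.
Start: joints at [1.016, 0.313, 0.046, 1.304, 0, 1.431], TCP at [0.232, 0.526, 0.242] pointing down, gripper open.
Joint ranges: [-2.76, 2.76], [-0.86, 1.69], [-1.03, 1.26], [-2.2, 2.34], [-1.47, 1.5], [-3.14, 3.14]. Speed limits (rad/s): [2.57, 2.57, 3.14, 3.14, 3.14, 3.14].

INTERFACE

Orientations are given as a unit quaternion [w, x, y, z].
In Python, from workcell import env, viewer, order, models gives the robot as it stands.
- The arm moves only by the tool drive_tool, never from a script. Its argument "series" is a list that holds one entry, the list of rows, each a list of 6 numbers: the shift along the tool's x, y, z each as a share of 120 mm, from -1 to 1, then the turn, a rotation vector about the tool's x, y, z each as a share of 180 degrees, from -1 to 1. A call has 1 to 20 rows; each row shifts and turns the commanded pose from where the row before left it, along the tool's axes as they then stand; what a row does not reach is not made up. A row lasts 1/8 s, in which the tool goes at most 62.5 mm and 10.7 degrees, less where a joint would pass 70% of its speed; a pose out of reach is approached as far as the arm can. A call with a number of a shift or a turn outside -1 to 1 is refused whole. A call with a gripper value outside its range is refused whole. "jaw" is the opening, from -1 (shut) to 1 (fully open), set as the call begins (left out, the last holds). The fingers move at their own pace and stop on an object; "grip_force" is the grip in N (left out, the last holds). Time passes only in rows, so rows that do not move let the fingers close. It gives the time, the measured TCP pose, the force, the opening and the grip force at its end, in the units of the state.
- env.get_state(): the state, without advancing time (a new reading comes with each control period).
- viewer.read_camera(name): name is "side" or "top"; returns the picture (480x640x3 uint8, red, green, blue); there is no depth.
- viewer.camera_info(name): a dict with "intrinsics" (3x3 intrinsics, pixels), "R" (3x3) and "t" (3): a world point X has camera coordinates R X + t. Camera axes: x right, y down, z forward; pixel columns grow to the right and rows downward; lengths in m; the calibration is good to about 2 mm. A picture is of the moment at which its call begins. camera_info takes no time and is no camera call.
- order.hand_in(): hands the job in; it is judged then, once.
Trained networks look in the newest picture that a camera, given by its name, has taken for a name from the list of things; names that differ only in an ending like _2 or _b are one class to them, and where a whole thing is asked for, a point or a joint stands for the part that bears it (a point fixed in the world has none). Each returns a list of dicts, best first, with "score" (0 to 1); they miss things now and then, are a little off and sometimes report something else, mostly with a low value. They report only what shows in the picture. A call takes as long as a camera call.
- models.silhouettes(label, camera): "region" (480x640 bool, what is visible of it) and "location" ([column, row] in pixels, amid what is visible of it).
The state is a dict: "clock": time; "joint_pos": joint angles; "qvel": joint speeds; "tau": joint torques, N m; "tcp_pos": TCP position; "orientation": TCP orientation; "wrist_force": force on the tool from outside, world axes, zero at the start; "ft_torque": the same for the moment, N m; "finger_gap": finger opening in m; "grip_force": force on a finger pad.
Only numpy, scipy, OpenCV 4.12 (cv2) and the standard library are available. Lean on these libraries where they do the work, as an engineer would, in place of code of your own. Each camera call takes 0.05 s, during which the arm holds its last target. There are 200 camera calls.

TASK

The centrifuge stopped with an imbalance alarm and its rotor now stands on the bench: the two closed bottles in it do not weigh the same. Find out by lifting them which is the heavier, and leave the lighter one seated fully home in its own pocket, where it was. Draw the heavier bottle out of its slanting pocket, turn it upright, cap up, and finish still holding it in the gripper, upright and still, in the air, with its foot higher than anything on the rotor; do not push the other things on the bench about.

Things in the scene. Friction and masses are not known exactly. Their poses are not given: they have to be found in the camera images.
- rotor: Fixed aluminium centrifuge rotor on a black stand: 300 mm dia., rim 119 mm above the bench (stand included), 148 mm over the seated bottles' caps, hub nut to 88 mm. Origin: its axis at bench level, z up. Four pockets leaning 45 deg open in a funnel (188 mm dia.) along its +x, +y, -x, -y; the bottles sit in +x and -x, the others are empty. Cap sides are free for fingers closing along rotor y.
- pocket_px (a point): Centre of the mouth of the +x pocket: 70 mm from the rotor's axis, 95 mm up. The pocket, 48 mm dia. (bottle 44 mm), runs 70 mm deep from here along (0.707, 0, -0.707) in rotor axes. A seated bottle lies on its lower wall, foot centre 118 mm from the axis, 44 mm up; it is free after a 75 mm draw. The tool may lean 0 to 30 deg the way the bottle does; at 45 the gripper meets the other cap.
- pocket_nx (a point): The same for the -x pocket, the mirror image: it runs along (-0.707, 0, -0.707) in rotor axes.
- bottle_a: One of two alike closed opaque white bottles, each 65 to 240 g (evenly spread), one at least 115 g heavier; only lifting tells which. Body 44 mm dia., rounded foot, straight to 86 mm, shoulder, neck 33 mm, grey ribbed cap 40 mm dia. from 101 to 125 mm (top). Origin: centre of underside; z from foot to cap. At the start it leans 45 deg, cap to the rotor's middle, upper 55 mm out of the pocket.
- bottle_b: The other bottle: same description as bottle_a.
- bottle_a_cap (a point): Centre of bottle_a's cap, on its axis, 113 mm from the underside (12 mm below the cap's top).
- bottle_b_cap (a point): Centre of bottle_b's cap, on its axis, 113 mm from the underside (12 mm below the cap's top).
- rotor_lid: Bystander: the rotor's loose aluminium lid, a disc of 188 mm diameter with a black screw knob, 40 mm high, lying on the bench. Origin: centre of the underside.
- tube_rack: Bystander: aluminium rack 120 x 62 mm with red-capped tubes, 120 mm high. Origin: centre of the underside, x along its length.
- glass_bottle: Bystander: glass bottle with a blue cap, 70 mm in diameter, 140 mm high. Origin: centre of the underside.
- pipette: Bystander: hand pipette lying on the bench, 230 mm long, 29 mm high. Origin: underside of its middle, tip towards +x.

How it is judged:
By the outcome, as a careful person would: the job done as asked, in the order asked, and still so for the second after the job is handed in, while the arm keeps its last pose, push and grip.
It also fails if it takes over 72 s, if anything falls off the work surface, if the arm or the gripper's body presses on something with over 40 N, if the wrist force passes 120 N, or if a joint passes its speed limit or range.

## Working session

There is one attempt and no reset: what is moved stays moved. The work goes in short steps, Python scripts to look and compute and a tool call to move; the robot and the scene stay as the last step left them, time stands still between calls to the robot, and variables do not carry over. Pictures are saved under pics/ and viewed, at most 10 in all, crops included, and the job is handed in when it is done.

Besides the shell and the picture viewer there is one more tool, called as name([rows], argument=value, ...), one row to a line, values as JSON. drive_tool: Moves the arm, as the interface text tells. Its arguments: {"type":"object","properties":{"series":{"type":"array"},"jaw":{"type":"number"},"grip_force":{"type":"number"}},"required":["series"]}

```bash
mkdir -p pics; cat > h.py <<'E'
import numpy as np, cv2
from workcell import env, viewer, order, models
from scipy.spatial.transform import Rotation as Ro
def cam(n):
    c=viewer.camera_info(n); return np.array(c["intrinsics"]),np.array(c["R"]),np.array(c["t"])
def proj(n,X):
    K,R,t=cam(n); c=np.atleast_2d(X)@R.T+t; p=c@K.T; return p[:,:2]/p[:,2:]
def ray(n,uv,z):
    K,R,t=cam(n); o=-R.T@t; d=R.T@np.linalg.solve(K,[uv[0],uv[1],1]); return o+d*(z-o[2])/d[2]
def snap(n,f):
    im=viewer.read_camera(n); cv2.imwrite(f"pics/{f}.png",im[:,:,::-1]); return im
E
python3 - <<'E'
from h import *
for n in("top","side"):
    snap(n,n+"0"); K,R,t=cam(n); print(n,(-R.T@t).round(3),R[2].round(2),K[0,0])
    for l in ("rotor","bottle_a","bottle_a_cap","rotor_lid","tube_rack","glass_bottle","pipette"):
        for d in models.silhouettes(l,n)[:3]: print(l,round(d["score"],2),np.round(d["location"]),d["region"].sum(), ray(n,d["location"],.1).round(3))
print(env.get_state())
a=cv2.imread("pics/top0.png")
E
```

```text
top [ 0.376 -0.007  1.136] [ 0.19  0.03 -0.98] 440.03152883382495
rotor 0.9 [332. 257.] 10592 [0.518 0.01  0.1  ]
rotor 0.36 [354. 253.] 487 [ 0.527 -0.042  0.1  ]
bottle_a 0.74 [176. 280.] 3995 [0.469 0.381 0.1  ]
bottle_a 0.32 [210. 208.] 960 [0.643 0.307 0.1  ]
bottle_a_cap 0.61 [352. 255.] 533 [ 0.523 -0.036  0.1  ]
rotor_lid 0.6 [309. 243.] 441 [0.552 0.064 0.1  ]
rotor_lid 0.57 [180. 275.] 4078 [0.48  0.373 0.1  ]
tube_rack 0.9 [500. 292.] 1961 [ 0.429 -0.376  0.1  ]
glass_bottle 0.91 [212. 211.] 864 [0.637 0.303 0.1  ]
pipette 0.55 [492. 214.] 704 [ 0.614 -0.373  0.1  ]
side [ 0.466 -0.884  0.683] [ 0.09  0.84 -0.54] 442.43694483778586
rotor 0.84 [315. 270.] 8343 [ 0.526 -0.089  0.1  ]
bottle_a 0.54 [322. 232.] 345 [0.559 0.071 0.1  ]
bottle_a_cap 0.89 [309. 247.] 331 [0.521 0.005 0.1  ]
rotor_lid 0.61 [291. 208.] 1201 [0.487 0.215 0.1  ]
tube_rack 0.17 [396. 412.] 1385 [ 0.612 -0.47   0.1  ]
glass_bottle 0.6 [342. 196.] 943 [0.64 0.26 0.1 ]
glass_bottle 0.54 [322. 231.] 309 [0.56  0.074 0.1  ]
pipette 0.78 [396. 414.] 1375 [ 0.611 -0.474  0.1  ]
{'clock': 0.8, 'joint_pos': array([ 1.01641416e+00,  3.13168790e-01,  4.60757051e-02,  1.30362867e+00,
       -1.20503694e-05,  1.43121068e+00]), 'qvel': array([-0.00060309,  0.00014945, -0.00141141,  0.00200586,  0.00228725,
        0.00060687]), 'tau': array([-5.29377007e-05, -4.80385137e+01,  2.98797351e+01, -3.46197539e-04,
       -1.32837763e-04,  1.49511260e-05]), 'tcp_pos': array([0.23173963, 0.52625002, 0.242331  ]), 'orientation': array([1.83451178e-05, 2.05914616e-01, 9.78569961e-01, 3.30133301e-05]), 'wrist_force': array([0.61371234, 0.18617294, 0.49086365]), 'ft_torque': array([-5.06641518e-06,  1.50624571e-02,  1.27647205e-02]), 'grip_force': 0.0, 'finger_gap': 0.08536092205473342}
```

```bash
python3 - <<'E'
import cv2,numpy as np
a=cv2.imread("pics/top0.png");b=cv2.imread("pics/side0.png")
c1=cv2.resize(a[170:330,240:420],None,fx=3.3,fy=3.3,interpolation=cv2.INTER_CUBIC)
cv2.imwrite("pics/c1.png",c1)
E
```

```text
(no output)
```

View pics/top0.png

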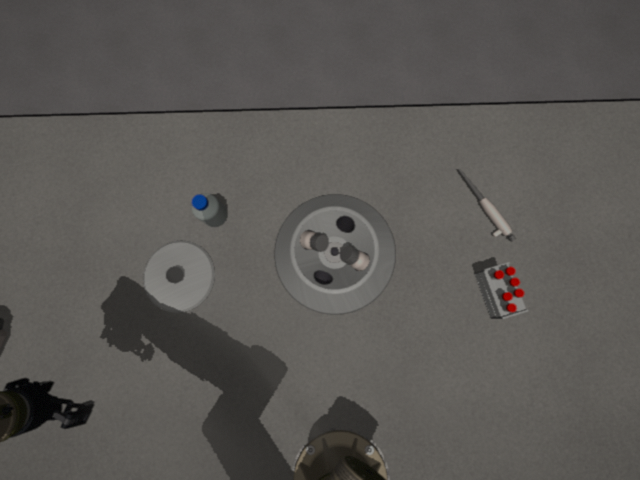

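View pics/c1.png

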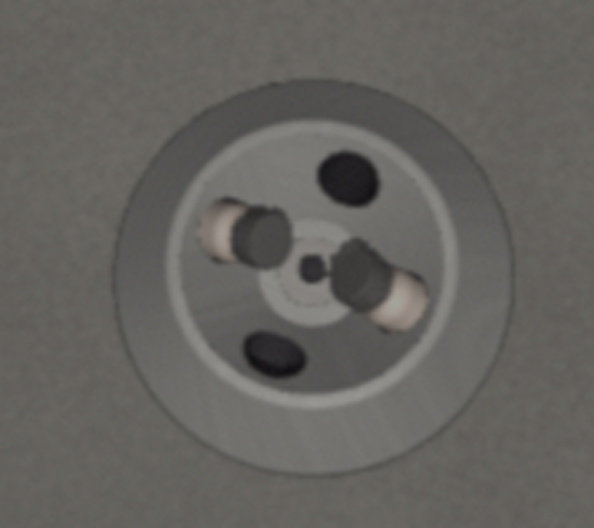

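View pics/side0.png

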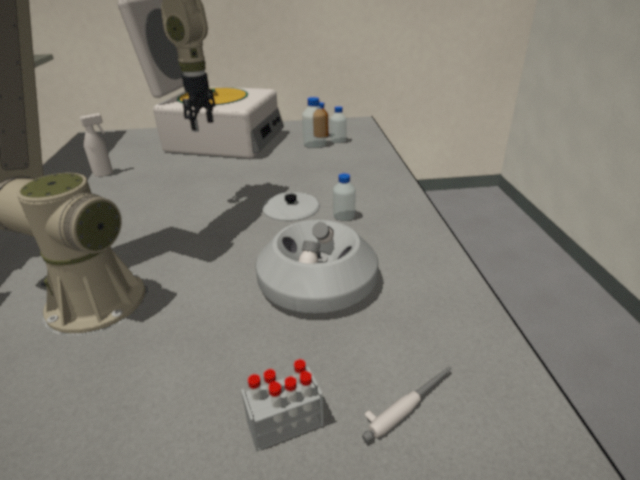

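```bash
cat > fit.py <<'E'
from h import *
from scipy.optimize import least_squares
a=cv2.imread("pics/top0.png"); g=cv2.cvtColor(a,cv2.COLOR_BGR2GRAY)
# dark empty pockets
n,lab,st,ce=cv2.connectedComponentsWithStats((g[170:330,240:420]<50).astype(np.uint8))
ce=ce+[240,170]
for i in range(1,n):
    if st[i][4]>30: print(st[i],ce[i].round(1))
pk=[min(ce[1:],key=lambda c:np.hypot(*(c-q))) for q in ((345.5,224.5),(322.5,277.3))]
ring=np.array([334.7,250.2])
def W(p,r,z,ang): return [p[0]+r*np.cos(p[2]+ang),p[1]+r*np.sin(p[2]+ang),z]
# p[2] : direction of left(+y) bottle
def f(p):
    e=[proj("top",W(p,.07,.095,-np.pi/2))[0]-pk[0],proj("top",W(p,.07,.095,np.pi/2))[0]-pk[1],proj("top",[p[0],p[1],.119])[0]-ring]
    return np.ravel(e)
s=least_squares(f,[.52,.01,1.3]); p=s.x; print(p,np.degrees(p[2]),f(p).round(1))
np.save("p.npy",p)
S=4
for nme,(u,v,w,h) in (("top",(265,185,140,140)),("side",(250,210,135,110))):
    im=cv2.resize(cv2.imread(f"pics/{nme}0.png")[v:v+h,u:u+w],None,fx=S,fy=S,interpolation=cv2.INTER_CUBIC)
    P=np.array([p[0],p[1],0])
    def circ(c,n1,n2,r,col):
        t=np.linspace(0,2*np.pi,60); X=c+r*(np.outer(np.cos(t),n1)+np.outer(np.sin(t),n2))
        cv2.polylines(im,[(((proj(nme,X)-[u,v]+.5)*S)).astype(int)],True,col,1)
    ex,ey,ez=np.eye(3); circ(P+.119*ez,ex,ey,.094,(0,255,0))
    for k in range(4):
        d=np.array([np.cos(p[2]+k*np.pi/2),np.sin(p[2]+k*np.pi/2),0]); q=np.array([-d[1],d[0],0]); ax=(-d+ez)/2**.5
        if k%2: circ(P+.07*d+.095*ez,q,(d+ez)/2**.5,.024,(0,0,255))
        else:
            F=P+.118*d+.044*ez
            for L,r in ((.125,.02),(.101,.02),(.086,.022)): circ(F+L*ax,q,(d+ez)/2**.5,r,(255,100,0))
    cv2.imwrite(f"pics/ov_{nme}.png",im)
a=cv2.imread("pics/ov_top.png");b=cv2.imread("pics/ov_side.png")
cv2.imwrite("pics/ov.png",cv2.resize(np.hstack([cv2.resize(a,(400,400)),cv2.resize(b,(491,400))]),None,fx=.89,fy=.89))
E
python3 fit.py
```

```text
[ 97  46  17  16 214] [345.3 223.9]
[ 74 101  19  14 187] [322.6 277.4]
[0.5333868  0.00511837 1.15736672] 66.31222852322658 [ 0.3  0.5  0.3  0.5 -0.5 -0.9]
```

View pics/ov.png

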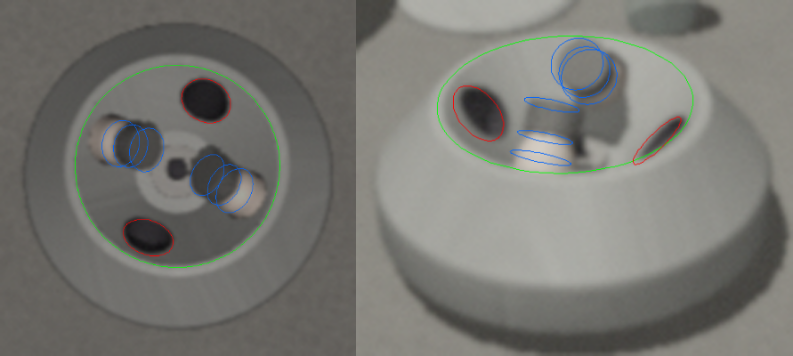

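```bash
cat > plan.py <<'E'
from h import *
import json
p=np.load("p.npy"); P=np.array([p[0],p[1],0]); ez=np.array([0,0,1.])
def geo(k):
    d=np.array([np.cos(p[2]),np.sin(p[2]),0])*(1 if k==1 else -1); return d,(-d+ez)/2**.5
YAX=np.array([np.sin(p[2]),-np.cos(p[2]),0])
def tool(k,lean):
    d,_=geo(k); z=np.sin(np.radians(lean))*d-np.cos(np.radians(lean))*ez
    return np.array([np.cross(YAX,z),YAX,z]).T
def grasp(k,lean,L=.112,draw=0,perp=0,up=0,off=.008):
    d,ax=geo(k); R=tool(k,lean)
    return P+.118*d+.044*ez+ax*(L+draw)+perp*(d+ez)/2**.5+up*ez+off*R[:,2],R
def cur():
    s=env.get_state(); q=s["orientation"]; return s["tcp_pos"],Ro.from_quat(q[[1,2,3,0]]).as_matrix(),s
def rows(start,goals,dec=3):
    """goals: list of (pos,R,n) -> rounded rows"""
    x,R=start[0],start[1]; out=[]
    for (gx,gR,n) in goals:
        x0=x.copy();R0=R.copy();rv=Ro.from_matrix(R0.T@gR).as_rotvec()
        for i in range(1,n+1):
            f=i/n; tx=x0+(gx-x0)*f; tR=R0@Ro.from_rotvec(rv*f).as_matrix()
            a=np.round(R.T@(tx-x)/.12,dec); b=np.round(Ro.from_matrix(R.T@tR).as_rotvec()/np.pi,dec)
            x=x+R@(a*.12); R=R@Ro.from_rotvec(b*np.pi).as_matrix(); out.append(np.r_[a,b].tolist())
    print(len(out),"rows, end",x.round(4)); print(json.dumps(out)); return out
E
python3 - <<'E'
from plan import *
x,R,s=cur()
g,G=grasp(1,20); a,_=grasp(1,20,draw=.0,up=.12)
print("grasp",g,"above",a)
m=a*.5+x*.5; m[2]=.31
m2=a.copy()
Rm=R@Ro.from_rotvec(Ro.from_matrix(R.T@G).as_rotvec()*.5).as_matrix()
rows((x,R),[(m,Rm,8),(m2,G,9)])
E
```

```text
grasp [0.55007567 0.04315875 0.11567842] above [0.55007567 0.04315875 0.23567842]
17 rows, end [0.55   0.0432 0.2356]
[[-0.253, -0.163, -0.07, -0.005, 0.005, 0.031], [-0.267, -0.137, -0.077, -0.006, 0.006, 0.031], [-0.277, -0.109, -0.085, -0.005, 0.005, 0.031], [-0.285, -0.081, -0.09, -0.006, 0.006, 0.031], [-0.289, -0.05, -0.097, -0.005, 0.005, 0.03], [-0.292, -0.021, -0.102, -0.006, 0.006, 0.031], [-0.29, 0.008, -0.108, -0.005, 0.005, 0.031], [-0.286, 0.039, -0.112, -0.005, 0.006, 0.031], [-0.271, 0.051, 0.026, -0.005, 0.005, 0.027], [-0.265, 0.074, 0.022, -0.005, 0.005, 0.028], [-0.259, 0.096, 0.02, -0.005, 0.004, 0.027], [-0.249, 0.117, 0.018, -0.005, 0.005, 0.028], [-0.239, 0.139, 0.017, -0.005, 0.005, 0.027], [-0.226, 0.158, 0.015, -0.004, 0.005, 0.028], [-0.212, 0.177, 0.014, -0.005, 0.005, 0.027], [-0.196, 0.195, 0.013, -0.005, 0.005, 0.028], [-0.179, 0.21, 0.014, -0.005, 0.004, 0.027]]
```

drive_tool([
  [[-0.25, -0.16, -0.07, -0.005, 0.005, 0.03], [-0.27, -0.14, -0.08, -0.005, 0.005, 0.03], [-0.28, -0.11, -0.085, -0.005, 0.005, 0.03], [-0.285, -0.08, -0.09, -0.005, 0.005, 0.03], [-0.29, -0.05, -0.1, -0.005, 0.005, 0.03], [-0.29, -0.02, -0.1, -0.005, 0.005, 0.03], [-0.29, 0.01, -0.11, -0.005, 0.005, 0.03], [-0.285, 0.04, -0.11, -0.005, 0.005, 0.03], [-0.27, 0.05, 0.025, -0.005, 0.005, 0.03], [-0.265, 0.075, 0.02, -0.005, 0.005, 0.03], [-0.26, 0.095, 0.02, -0.005, 0.005, 0.03], [-0.25, 0.12, 0.02, -0.005, 0.005, 0.03], [-0.24, 0.14, 0.015, -0.005, 0.005, 0.03], [-0.225, 0.16, 0.015, -0.005, 0.005, 0.03], [-0.21, 0.18, 0.015, -0.005, 0.005, 0.02], [-0.195, 0.195, 0.015, -0.005, 0.005, 0.02], [-0.18, 0.21, 0.015, -0.005, 0.005, 0.02], [0, 0, 0, 0, 0, 0], [0, 0, 0, 0, 0, 0]],
], jaw=0.5, grip_force=70)

```text
clock: 3.18
tcp_pos: [0.5537, 0.0449, 0.2412]
orientation: [-0.087, 0.813, 0.558, 0.145]
wrist_force: [0.3, -0.3, 0.9]
finger_gap: 0.0645
grip_force: 0.0
```

```bash
python3 - <<'E'
from plan import *
x,R,s=cur(); print(x,s["joint_pos"].round(2),s["finger_gap"],s["clock"])
g,G=grasp(1,20); a,_=grasp(1,20,up=.06)
rows((x,R),[(a,G,5),(g,G,5)])
W=[]
for i in range(6): viewer.read_camera("side"); W.append(env.get_state()["wrist_force"])
print(np.mean(W,0),np.std(W,0))
E
```

```text
[0.55368126 0.04485046 0.24121999] [-0.24  0.19 -0.17  1.15  0.33  1.71] 0.06448096784780563 3.175
10 rows, end [0.55   0.0432 0.1156]
[[-0.041, -0.007, 0.101, 0.0, 0.001, 0.003], [-0.041, -0.006, 0.101, 0.001, 0.0, 0.003], [-0.041, -0.006, 0.102, -0.0, 0.001, 0.003], [-0.042, -0.005, 0.101, 0.0, 0.0, 0.003], [-0.042, -0.005, 0.101, 0.001, 0.001, 0.003], [-0.034, 0.0, 0.094, -0.0, -0.0, -0.0], [-0.034, 0.0, 0.094, -0.0, -0.0, -0.0], [-0.035, 0.0, 0.094, -0.0, -0.0, -0.0], [-0.034, 0.0, 0.094, -0.0, -0.0, -0.0], [-0.034, 0.0, 0.094, -0.0, -0.0, -0.0]]
[-0.14550862  0.10585502  0.22178587] [0.59004472 0.51327361 0.40532161]
```

drive_tool([
  [[-0.04, -0.006, 0.1, 0, 0, 0.003], [-0.04, -0.006, 0.1, 0, 0, 0.003], [-0.04, -0.006, 0.1, 0, 0, 0.003], [-0.04, -0.006, 0.1, 0, 0.001, 0.003], [-0.04, -0.006, 0.1, 0.001, 0.001, 0.003], [-0.035, 0, 0.095, 0, 0, 0], [-0.035, 0, 0.095, 0, 0, 0], [-0.035, 0, 0.095, 0, 0, 0], [0, 0, 0, 0, 0, 0], [0, 0, 0, 0, 0, 0]],
])

```text
clock: 4.72
tcp_pos: [0.5508, 0.043, 0.1404]
orientation: [-0.093, 0.825, 0.538, 0.145]
wrist_force: [0.6, -0.2, 0.1]
finger_gap: 0.0637
grip_force: 0.0
```

```bash
python3 - <<'E'
from plan import *
x,R,s=cur(); print(x,s["wrist_force"],s["clock"])
g,G=grasp(1,20); rows((x,R),[(g,G,4)])
a=snap("top","t1");b=snap("side","s1")
f=lambda i,u,v,w,h:cv2.resize(cv2.imread(f"pics/{i}.png")[v:v+h,u:u+w],(400,400),interpolation=cv2.INTER_CUBIC)
cv2.imwrite("pics/v1.png",np.hstack([f("t1",260,170,160,160),f("s1",240,170,140,140)]))
E
```

```text
[0.55081329 0.04300565 0.14040113] [ 0.60390284 -0.21006646  0.09785348] 4.725
4 rows, end [0.5501 0.0432 0.1157]
[[-0.018, -0.002, 0.048, 0.0, 0.0, -0.0], [-0.018, -0.001, 0.049, 0.001, 0.0, -0.0], [-0.017, -0.002, 0.048, -0.0, 0.001, -0.0], [-0.018, -0.001, 0.048, 0.0, -0.0, -0.0]]
```

View pics/v1.png

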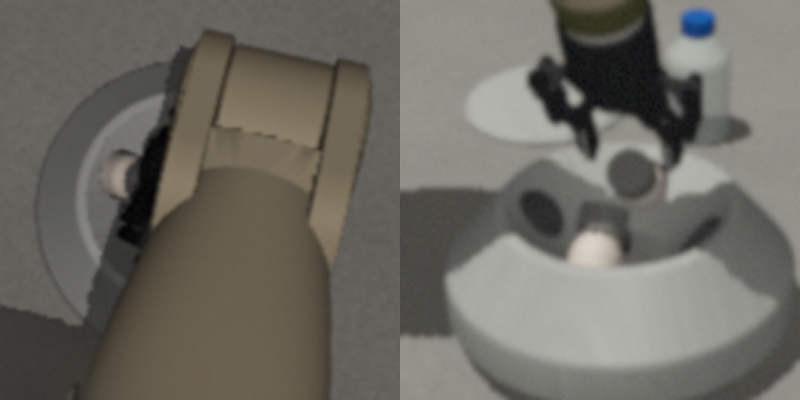

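The fingers straddle the far cap in the side crop: tips at about (590,150) and (672,158), cap at (633,172), so they are centred. I'm going down the last 25 mm and closing.

drive_tool([
  [[-0.018, -0.002, 0.048, 0, 0, 0], [-0.018, -0.001, 0.048, 0.001, 0, 0], [-0.018, -0.002, 0.048, 0, 0, 0], [-0.018, -0.001, 0.048, 0, 0, 0], [0, 0, 0, 0, 0, 0], [0, 0, 0, 0, 0, 0]],
])

```text
clock: 5.58
tcp_pos: [0.5499, 0.043, 0.1156]
orientation: [-0.094, 0.825, 0.538, 0.144]
wrist_force: [0.3, 0.9, -0.5]
finger_gap: 0.0643
grip_force: 0.0
```

drive_tool([
  [[0, 0, 0, 0, 0, 0], [0, 0, 0, 0, 0, 0], [0, 0, 0, 0, 0, 0], [0, 0, 0, 0, 0, 0], [0, 0, 0, 0, 0, 0], [0, 0, 0, 0, 0, 0]],
], jaw=-1, grip_force=70)

```text
clock: 6.32
tcp_pos: [0.5502, 0.0427, 0.116]
orientation: [-0.094, 0.825, 0.538, 0.144]
wrist_force: [-1.4, -3.5, 5.1]
finger_gap: 0.0382
grip_force: 70.0
```

```bash
python3 - <<'E'
from plan import *
x,R,s=cur(); print(x,s["wrist_force"],s["finger_gap"],s["grip_force"],s["clock"],s["ft_torque"])
np.savez("grip0.npz",x=x,R=R)
d,ax=geo(1)
b=x+.03*ax+.001*(d+ez)
rows((x,R),[(b,R,6)])
snap("side","s2"); cv2.imwrite("pics/v2.png",cv2.resize(cv2.imread("pics/s2.png")[170:310,240:380],(500,500),interpolation=cv2.INTER_CUBIC))
E
```

```text
[0.55015479 0.04272234 0.11602724] [-1.39870938 -3.46950325  5.13495453] 0.0382141553687683 70.02459792187437 6.325 [-0.40383908  0.34923936  0.1511958 ]
6 rows, end [0.542  0.0242 0.1382]
[[-0.016, 0.0, -0.039, 0.0, 0.0, 0.0], [-0.016, 0.0, -0.038, 0.0, 0.0, 0.0], [-0.016, 0.0, -0.039, 0.0, 0.0, 0.0], [-0.016, 0.0, -0.038, 0.0, 0.0, 0.0], [-0.016, 0.0, -0.039, 0.0, 0.0, 0.0], [-0.016, 0.0, -0.038, 0.0, 0.0, 0.0]]
```

View pics/v2.png

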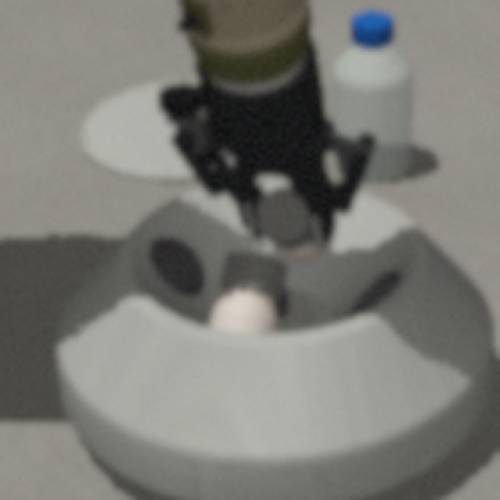

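The pads hold the far cap at a gap of 38 mm; the cap's face shows between the fingers at about (285,215). Next I draw it 30 mm.

drive_tool([
  [[-0.016, 0, -0.038, 0, 0, 0], [-0.016, 0, -0.038, 0, 0, 0], [-0.016, 0, -0.038, 0, 0, 0], [-0.016, 0, -0.038, 0, 0, 0], [-0.016, 0, -0.038, 0, 0, 0], [-0.016, 0, -0.038, 0, 0, 0], [0, 0, 0, 0, 0, 0], [0, 0, 0, 0, 0, 0], [0, 0, 0, 0, 0, 0]],
])

```text
clock: 7.5
tcp_pos: [0.5416, 0.0247, 0.1372]
orientation: [-0.095, 0.825, 0.538, 0.144]
wrist_force: [1.1, 0.5, -0.8]
finger_gap: 0.0383
grip_force: 70.3
```

```bash
cat > weigh.py <<'E'
from plan import *
W=[];T=[]
for i in range(8): viewer.read_camera("side"); s=env.get_state(); W.append(s["wrist_force"]);T.append(s["ft_torque"])
print(np.mean(W,0).round(2),np.std(W,0).round(2),np.mean(T,0).round(3),s["tcp_pos"],s["finger_gap"],s["clock"])
E
python3 weigh.py
```

```text
[ 0.24  0.04 -0.77] [0.49 0.53 0.27] [-0.354  0.154 -0.002] [0.54172627 0.02462056 0.13733318] 0.03846793171769649 7.9
```

drive_tool([
  [[-0.016, 0, -0.038, 0, 0, 0], [-0.016, 0, -0.038, 0, 0, 0], [-0.016, 0, -0.038, 0, 0, 0], [-0.016, 0, -0.038, 0, 0, 0], [-0.016, 0, -0.038, 0, 0, 0], [-0.016, 0, -0.038, 0, 0, 0], [0, 0, 0, 0, 0, 0], [0, 0, 0, 0, 0, 0]],
])

```text
clock: 8.9
tcp_pos: [0.5336, 0.0062, 0.1591]
orientation: [-0.094, 0.825, 0.538, 0.144]
wrist_force: [-1.0, 0.5, -0.5]
finger_gap: 0.0383
grip_force: 70.3
```

```bash
python3 weigh.py; python3 - <<'E'
from plan import *
snap("side","s3"); cv2.imwrite("pics/v3.png",cv2.resize(cv2.imread("pics/s3.png")[150:310,230:390],(560,560),interpolation=cv2.INTER_CUBIC))
E
```

```text
[ 0.1  -0.08 -0.74] [0.58 0.43 0.26] [-0.335  0.158 -0.011] [0.53359453 0.00624582 0.15908663] 0.03803340758527819 9.3
```

View pics/v3.png

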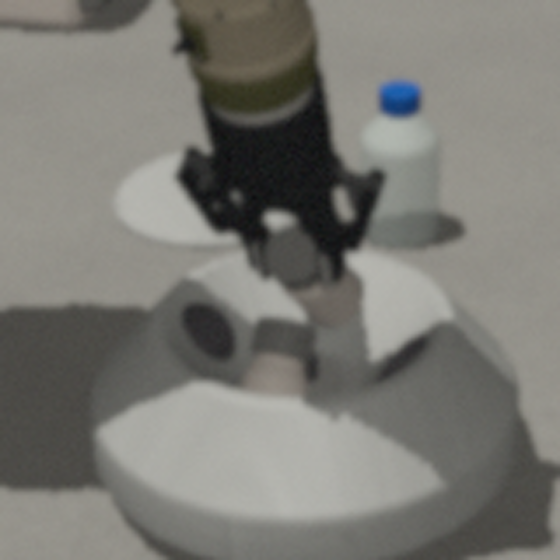

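The bottle is drawn 60 mm in line with its pocket. Its neck and shoulder show at about (330,300), and the near cap at (280,340) is untouched. Both draws read a net 0.75 to 0.95 N with no side force, about 90 g, so this is the light bottle. It goes back in.

```bash
python3 - <<'E'
from plan import *
x,R,s=cur(); z=np.load("grip0.npz"); d,ax=geo(1)
rows((x,R),[(z["x"]+.006*ax+.0007*(d+ez),z["R"],10),(z["x"]-.001*ax,z["R"],5)])
E
```

```text
15 rows, end [0.5504 0.0434 0.1153]
[[0.018, 0.0, 0.04, -0.0, -0.0, -0.0], [0.018, 0.001, 0.04, -0.0, -0.0, -0.0], [0.018, 0.0, 0.041, -0.0, -0.0, -0.0], [0.017, 0.001, 0.04, -0.0, -0.0, -0.0], [0.018, 0.0, 0.04, -0.0, -0.0, -0.0], [0.018, 0.0, 0.04, -0.0, -0.0, -0.0], [0.018, 0.001, 0.041, -0.0, -0.0, -0.0], [0.018, 0.0, 0.04, -0.0, -0.0, -0.0], [0.018, 0.001, 0.04, -0.0, -0.0, -0.0], [0.018, 0.0, 0.04, -0.0, -0.0, -0.0], [0.003, 0.0, 0.011, -0.0, -0.0, -0.0], [0.004, 0.0, 0.012, -0.0, -0.0, -0.0], [0.003, 0.0, 0.011, -0.0, -0.0, -0.0], [0.004, 0.0, 0.011, -0.0, -0.0, -0.0], [0.003, 0.0, 0.012, -0.0, -0.0, -0.0]]
```

drive_tool([
  [[0.018, 0, 0.04, 0, 0, 0], [0.018, 0, 0.04, 0, 0, 0], [0.018, 0, 0.04, 0, 0, 0], [0.018, 0, 0.04, 0, 0, 0], [0.018, 0, 0.04, 0, 0, 0], [0.018, 0, 0.04, 0, 0, 0], [0.018, 0, 0.04, 0, 0, 0], [0.018, 0, 0.04, 0, 0, 0], [0.018, 0.002, 0.04, 0, 0, 0], [0.018, 0.002, 0.04, 0, 0, 0], [0, 0, 0, 0, 0, 0], [0, 0, 0, 0, 0, 0]],
])

```text
clock: 10.85
tcp_pos: [0.5488, 0.0395, 0.1214]
orientation: [-0.094, 0.825, 0.538, 0.144]
wrist_force: [-0.4, 0.2, -1.4]
finger_gap: 0.0383
grip_force: 70.3
```

drive_tool([
  [[0.003, 0, 0.011, 0, 0, 0], [0.003, 0, 0.011, 0, 0, 0], [0.003, 0, 0.011, 0, 0, 0], [0.003, 0, 0.011, 0, 0, 0], [0.003, 0, 0.011, 0, 0, 0], [0, 0, 0, 0, 0, 0], [0, 0, 0, 0, 0, 0]],
])

```text
clock: 11.72
tcp_pos: [0.5504, 0.0427, 0.1161]
orientation: [-0.094, 0.825, 0.538, 0.144]
wrist_force: [-2.8, -3.9, 5.3]
finger_gap: 0.0381
grip_force: 70.9
```

```bash
python3 weigh.py; python3 - <<'E'
from plan import *
x,R,s=cur(); z=np.load("grip0.npz"); d,ax=geo(1); e=x-z["x"]; print("along ax mm",e@ax*1e3,"perp",e@(d+ez)/2**.5*1e3)
E
```

```text
[-2.91 -4.25  5.5 ] [0.43 0.55 0.53] [-0.615  0.727  0.259] [0.55043227 0.04268902 0.1161155 ] 0.03832249823871956 12.125
along ax mm 0.005154708035295743 perp 0.11965518013623225
```

The tool stopped within 0.01 mm of its first grip depth, with the same push-back as before, so the bottle is home. I'm releasing it, backing off along the tool, and planning the move to the other bottle.

drive_tool([
  [[0, 0, 0, 0, 0, 0], [0, 0, 0, 0, 0, 0], [0, 0, 0, 0, 0, 0], [0, 0, 0, 0, 0, 0], [0, 0, -0.1, 0, 0, 0], [0, 0, -0.1, 0, 0, 0], [0, 0, -0.15, 0, 0, 0], [0, 0, -0.2, 0, 0, 0], [0, 0, -0.25, 0, 0, 0], [0, 0, -0.25, 0, 0, 0], [0, 0, 0, 0, 0, 0]],
], jaw=0.5)

```text
clock: 13.5
tcp_pos: [0.5347, 0.0027, 0.2376]
orientation: [-0.092, 0.825, 0.538, 0.146]
wrist_force: [0.6, -0.2, -0.0]
finger_gap: 0.0641
grip_force: 0.0
```

```bash
python3 - <<'E'
from plan import *
x,R,s=cur(); print(x,s["joint_pos"].round(2))
g,G=grasp(2,20); a,_=grasp(2,20,up=.12); b=grasp(2,20,up=.03)[0]
# correct rotor position by seen grasp? none
print(g,a)
rows((x,R),[(a,G,9),(b,G,6)])
E
```

```text
[0.53470924 0.00266824 0.23757718] [-0.33  0.17 -0.2   1.17  0.35  1.66]
[ 0.51669793 -0.032922    0.11567842] [ 0.51669793 -0.032922    0.23567842]
15 rows, end [ 0.5167 -0.0329  0.1456]
[[-0.035, -0.002, -0.011, 0.0, -0.025, -0.0], [-0.036, -0.002, -0.008, 0.0, -0.024, -0.0], [-0.037, -0.002, -0.005, 0.001, -0.025, -0.0], [-0.037, -0.002, -0.003, -0.0, -0.024, -0.0], [-0.037, -0.002, 0.001, -0.0, -0.025, -0.0], [-0.036, -0.002, 0.003, 0.0, -0.025, -0.0], [-0.037, -0.002, 0.006, 0.0, -0.024, -0.001], [-0.036, -0.002, 0.009, 0.0, -0.025, 0.0], [-0.035, -0.002, 0.011, 0.001, -0.025, 0.0], [0.043, 0.0, 0.117, -0.0, 0.0, 0.0], [0.043, 0.0, 0.118, -0.0, 0.0, 0.0], [0.043, 0.0, 0.117, -0.0, 0.0, 0.0], [0.043, 0.001, 0.118, -0.0, 0.0, 0.0], [0.043, -0.0, 0.117, -0.0, 0.0, 0.0], [0.043, -0.0, 0.118, -0.0, 0.0, 0.0]]
```

drive_tool([
  [[-0.036, -0.002, -0.011, 0, -0.025, 0], [-0.036, -0.002, -0.008, 0, -0.024, 0], [-0.037, -0.002, -0.005, 0, -0.025, 0], [-0.037, -0.002, -0.003, 0, -0.024, 0], [-0.037, -0.002, 0.001, 0, -0.025, 0], [-0.036, -0.002, 0.003, 0, -0.025, 0], [-0.037, -0.002, 0.006, 0, -0.024, 0], [-0.036, -0.002, 0.009, 0, -0.025, 0], [-0.035, -0.002, 0.011, 0, -0.025, 0], [0.043, 0, 0.117, 0, 0, 0], [0.043, 0, 0.117, 0, 0, 0], [0.043, 0, 0.117, 0, 0, 0], [0.043, 0, 0.117, 0, 0, 0], [0.043, 0, 0.117, 0, 0, 0], [0.043, 0, 0.117, 0, 0, 0], [0, 0, 0, 0, 0, 0], [0, 0, 0, 0, 0, 0]],
])

```text
clock: 15.62
tcp_pos: [0.5153, -0.0317, 0.1429]
orientation: [0.095, 0.825, 0.538, -0.146]
wrist_force: [0.1, -0.5, 0.6]
finger_gap: 0.0641
grip_force: 0.0
```

```bash
python3 weigh.py; python3 - <<'E'
from plan import *
x,R,s=cur(); print(x)
g,G=grasp(2,20); rows((x,R),[(g,G,5)])
snap("side","s4");snap("top","t4")
f=lambda i,u,v,w,h:cv2.resize(cv2.imread(f"pics/{i}.png")[v:v+h,u:u+w],(400,400),interpolation=cv2.INTER_CUBIC)
cv2.imwrite("pics/v4.png",np.hstack([f("t4",260,170,160,160),f("s4",240,170,140,140)]))
E
```

```text
[-0.25  0.35 -0.26] [0.4  0.32 0.38] [ 0.269 -0.119  0.001] [ 0.51526729 -0.03168552  0.14288187] 0.0640045628197198 16.025
[ 0.51526729 -0.03168552  0.14288187]
5 rows, end [ 0.5167 -0.0329  0.1157]
[[0.015, 0.003, 0.043, -0.0, 0.0, -0.0], [0.014, 0.003, 0.043, -0.0, 0.0, -0.0], [0.015, 0.003, 0.043, -0.0, 0.0, -0.0], [0.015, 0.003, 0.043, -0.0, 0.0, -0.0], [0.015, 0.003, 0.042, -0.0, 0.001, -0.0]]
```

View pics/v4.png

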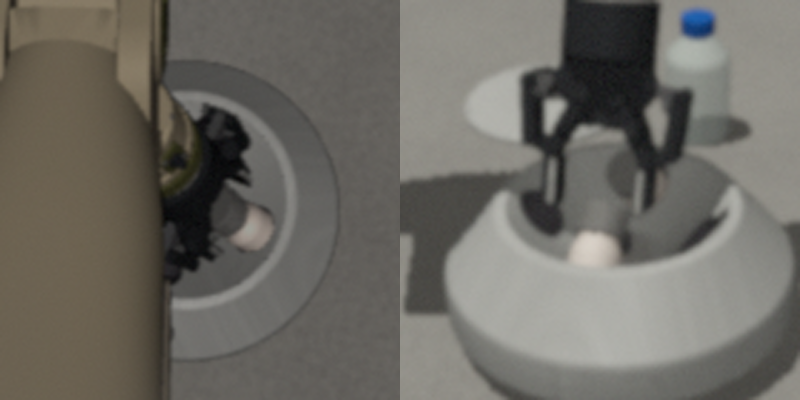

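The fingers straddle the near cap in the side crop: 552 and 648, cap at about 600. The far bottle still sits home behind them. Torque with an empty gripper is already offset by the lean, which explains the earlier value. I'm going down and gripping.

drive_tool([
  [[0.015, 0.003, 0.043, 0, 0, 0], [0.015, 0.003, 0.043, 0, 0, 0], [0.015, 0.003, 0.043, 0, 0, 0], [0.015, 0.003, 0.043, 0, 0, 0], [0.015, 0.003, 0.042, 0, 0, 0], [0, 0, 0, 0, 0, 0], [0, 0, 0, 0, 0, 0]],
])

```text
clock: 17.0
tcp_pos: [0.5167, -0.0328, 0.1155]
orientation: [0.095, 0.825, 0.538, -0.146]
wrist_force: [0.2, 0.2, 0.4]
finger_gap: 0.064
grip_force: 0.0
```

drive_tool([
  [[0, 0, 0, 0, 0, 0], [0, 0, 0, 0, 0, 0], [0, 0, 0, 0, 0, 0], [0, 0, 0, 0, 0, 0], [0, 0, 0, 0, 0, 0], [0, 0, 0, 0, 0, 0]],
], jaw=-1, grip_force=90)

```text
clock: 17.75
tcp_pos: [0.5173, -0.0326, 0.116]
orientation: [0.096, 0.825, 0.538, -0.146]
wrist_force: [1.0, 1.9, 5.7]
finger_gap: 0.0375
grip_force: 89.9
```

drive_tool([
  [[-0.016, 0, -0.038, 0, 0, 0], [-0.016, 0, -0.038, 0, 0, 0], [-0.016, 0, -0.038, 0, 0, 0], [-0.016, 0, -0.038, 0, 0, 0], [-0.016, 0, -0.038, 0, 0, 0], [-0.016, 0, -0.038, 0, 0, 0], [0, 0, 0, 0, 0, 0], [0, 0, 0, 0, 0, 0], [0, 0, 0, 0, 0, 0]],
])

```text
clock: 18.88
tcp_pos: [0.5151, -0.033, 0.1338]
orientation: [0.09, 0.825, 0.538, -0.148]
wrist_force: [17.7, -8.3, -70.5]
finger_gap: 0.0373
grip_force: 102.3
```

```bash
python3 weigh.py; python3 - <<'E'
from plan import *
x,R,s=cur(); d,ax=geo(2)
a=x+.065*ax; b=a+.11*ez
# turn about the cap point (8 mm behind TCP)
c=b-.008*R[:,2]; G=tool(2,-25); e=c+.008*G[:,2]+.02*ez
rows((x,R),[(a,R,8),(b,R,6)]); print("turn"); rows((b,R),[(e,G,10)])
E
```

```text
[ 17.89  -8.53 -70.22] [0.31 0.26 0.4 ] [ 2.852 -5.693  1.584] [ 0.51509513 -0.03294848  0.13378238] 0.03727851194099256 19.275
14 rows, end [0.5336 0.0091 0.2897]
[[0.029, -0.001, -0.061, 0.0, 0.0, 0.0], [0.028, -0.0, -0.062, 0.0, 0.0, 0.0], [0.029, -0.001, -0.061, 0.0, 0.0, 0.0], [0.029, -0.001, -0.061, 0.0, 0.0, 0.0], [0.028, -0.0, -0.062, 0.0, 0.0, 0.0], [0.029, -0.001, -0.061, 0.0, 0.0, 0.0], [0.029, -0.001, -0.061, 0.0, 0.0, 0.0], [0.028, -0.001, -0.062, 0.0, 0.0, 0.0], [-0.052, -0.002, -0.144, 0.0, 0.0, 0.0], [-0.052, -0.001, -0.143, 0.0, 0.0, 0.0], [-0.052, -0.002, -0.144, 0.0, 0.0, 0.0], [-0.052, -0.002, -0.143, 0.0, 0.0, 0.0], [-0.052, -0.001, -0.144, 0.0, 0.0, 0.0], [-0.052, -0.002, -0.143, 0.0, 0.0, 0.0]]
turn
10 rows, end [0.5362 0.0147 0.31  ]
[[-0.001, -0.0, -0.018, -0.0, 0.025, -0.0], [0.0, -0.0, -0.017, -0.001, 0.025, -0.0], [0.002, -0.0, -0.018, -0.0, 0.025, -0.0], [0.003, -0.0, -0.017, -0.0, 0.025, -0.0], [0.005, -0.0, -0.017, -0.001, 0.025, -0.001], [0.006, -0.0, -0.017, -0.0, 0.025, 0.0], [0.007, -0.0, -0.016, -0.001, 0.025, 0.0], [0.008, -0.0, -0.015, 0.0, 0.025, 0.0], [0.01, -0.0, -0.015, -0.0, 0.025, -0.0], [0.011, -0.0, -0.014, -0.001, 0.025, -0.0]]
```

I made an error there: this bottle needs the mirrored tool-x sign. The draw pulled against the pocket wall with 70 N. I'm backing off the same way in steps before going on.

drive_tool([
  [[0.016, 0, 0.038, 0, 0, 0], [0.016, 0, 0.038, 0, 0, 0], [0.016, 0, 0.038, 0, 0, 0], [0, 0, 0, 0, 0, 0], [0, 0, 0, 0, 0, 0]],
])

```text
clock: 19.9
tcp_pos: [0.5152, -0.0334, 0.1298]
orientation: [0.094, 0.824, 0.538, -0.147]
wrist_force: [-0.5, 0.4, -6.1]
finger_gap: 0.0376
grip_force: 108.2
```

```bash
python3 weigh.py; python3 - <<'E'
from plan import *
x,R,s=cur(); d,ax=geo(2); e=x-np.array([.5173,-.0326,.116]); print("ax",e@ax*1e3,"perp",e@(d+ez)/2**.5*1e3)
E
```

```text
[-2.54  0.57 -6.52] [1.28 0.8  0.43] [ 0.767  0.413 -0.453] [ 0.51536223 -0.03343264  0.12985415] 0.037564951569009894 20.3
ax 8.706715933849189 perp 10.88601598216906
```

drive_tool([
  [[0.016, 0, 0.038, 0, 0, 0], [0, 0, 0, 0, 0, 0], [0, 0, 0, 0, 0, 0]],
])

```text
clock: 20.68
tcp_pos: [0.5157, -0.0341, 0.1262]
orientation: [0.096, 0.824, 0.538, -0.148]
wrist_force: [-5.6, -1.0, 1.0]
finger_gap: 0.0371
grip_force: 108.6
```

```bash
python3 weigh.py; python3 - <<'E'
from plan import *
x,R,s=cur(); d,ax=geo(2); e=x-np.array([.5173,-.0326,.116]); print("ax",e@ax*1e3,"perp",e@(d+ez)/2**.5*1e3)
snap("side","s5");snap("top","t5")
f=lambda i,u,v,w,h:cv2.resize(cv2.imread(f"pics/{i}.png")[v:v+h,u:u+w],(400,400),interpolation=cv2.INTER_CUBIC)
cv2.imwrite("pics/v5.png",np.hstack([f("t5",290,200,100,100),f("s5",270,200,90,90)]))
E
```

```text
[-5.66 -1.32  1.14] [0.69 0.41 0.34] [-0.231  1.428 -0.659] [ 0.51564303 -0.03412424  0.12623359] 0.03768576366421947 21.075
ax 5.778535073321821 perp 8.693947351822983
```

View pics/v5.png

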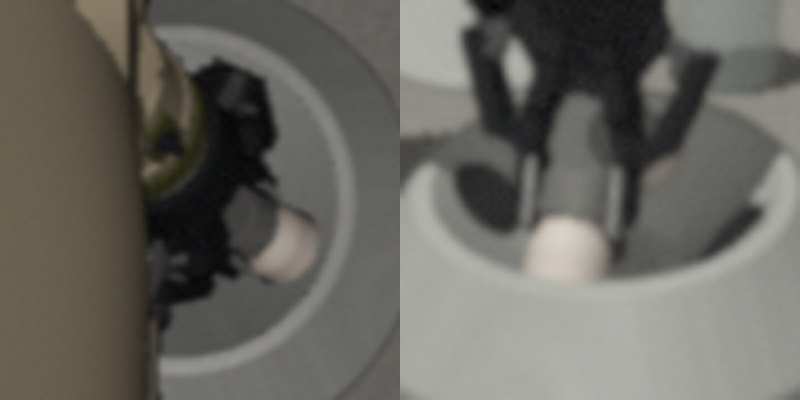

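The near bottle is still between the pads, with its white shoulder at about (568,245). It is drawn only slightly and the forces are now small. I'll release it so it slides home, then grasp again.

drive_tool([
  [[0, 0, 0, 0, 0, 0], [0, 0, 0, 0, 0, 0], [0, 0, 0, 0, 0, 0], [0, 0, 0, 0, 0, 0], [0, 0, -0.1, 0, 0, 0], [0, 0, -0.15, 0, 0, 0], [0, 0, -0.15, 0, 0, 0], [0, 0, 0, 0, 0, 0], [0, 0, 0, 0, 0, 0]],
], jaw=0.5, grip_force=90)

```text
clock: 22.3
tcp_pos: [0.523, -0.018, 0.1702]
orientation: [0.095, 0.825, 0.538, -0.146]
wrist_force: [0.5, -1.0, -0.3]
finger_gap: 0.0642
grip_force: 0.0
```

```bash
python3 - <<'E'
from plan import *
x,R,s=cur(); print(x,s["wrist_force"].round(1),s["finger_gap"],s["clock"])
for l in("bottle_a","bottle_a_cap"):
    snap("side","s6")
    for q in models.silhouettes(l,"side")[:3]: print(l,round(q["score"],2),np.round(q["location"],1),q["region"].sum())
# compare with pre-grasp picture s4/s0 near bottle body patch
A=[cv2.imread(f"pics/{n}.png").astype(float) for n in("side0","s4","s6")]
hsv=[(a[245:275,295:325].max(2)-0) for a in A]
for a in A: 
    m=(a[235:275,290:330,2]>165)&(a[235:275,290:330,2]-a[235:275,290:330,0]>8); v,u=np.nonzero(m); print(m.sum(),u.mean()+290,v.mean()+235,v.min()+235)
g,G=grasp(2,20); a,_=grasp(2,20,up=.02)
rows((x,R),[(a,G,4),(g,G,4)])
E
```

```text
[ 0.52300396 -0.01803206  0.1701551 ] [ 0.5 -1.  -0.3] 0.06416976014161149 22.3
bottle_a 0.96 [310.3 254.4] 399
bottle_a 0.71 [319.3 231.8] 262
bottle_a_cap 0.56 [307.6 250. ] 375
161 306.4968944099379 257.69565217391306 251
168 306.55357142857144 257.6488095238095 251
172 306.8255813953488 257.51162790697674 251
8 rows, end [ 0.5167 -0.0329  0.1157]
[[-0.007, 0.001, 0.079, -0.0, 0.0, -0.0], [-0.007, 0.0, 0.079, -0.0, 0.0, -0.0], [-0.007, 0.001, 0.079, -0.0, 0.0, -0.0], [-0.007, 0.0, 0.079, -0.0, 0.001, -0.0], [0.014, 0.0, 0.039, -0.0, -0.0, -0.0], [0.015, 0.0, 0.039, -0.0, -0.0, -0.0], [0.014, 0.0, 0.04, -0.0, -0.0, -0.0], [0.014, 0.0, 0.039, -0.0, -0.0, -0.0]]
```

The visible white of the bottle is back to within 0.3 px of its starting place, so it is home. Regrasping.

drive_tool([
  [[-0.007, 0, 0.079, 0, 0, 0], [-0.007, 0, 0.079, 0, 0, 0], [-0.007, 0, 0.079, 0, 0, 0], [-0.007, 0, 0.079, 0, 0, 0], [0.014, 0, 0.039, 0, 0, 0], [0.014, 0, 0.039, 0, 0, 0], [0.014, 0, 0.039, 0, 0, 0], [0.014, 0, 0.039, 0, 0, 0], [0, 0, 0, 0, 0, 0], [0, 0, 0, 0, 0, 0]],
])

```text
clock: 23.75
tcp_pos: [0.5166, -0.033, 0.1161]
orientation: [0.095, 0.825, 0.538, -0.146]
wrist_force: [1.0, -0.5, -0.6]
finger_gap: 0.0643
grip_force: 0.0
```

drive_tool([
  [[0, 0, 0, 0, 0, 0], [0, 0, 0, 0, 0, 0], [0, 0, 0, 0, 0, 0], [0, 0, 0, 0, 0, 0], [0, 0, 0, 0, 0, 0], [0, 0, 0, 0, 0, 0]],
], jaw=-1, grip_force=90)

```text
clock: 24.5
tcp_pos: [0.5171, -0.0329, 0.1166]
orientation: [0.096, 0.825, 0.538, -0.146]
wrist_force: [1.5, 1.4, 6.3]
finger_gap: 0.0377
grip_force: 89.8
```

```bash
python3 - <<'E'
from plan import *
x,R,s=cur(); d,ax=geo(2); print(x,s["wrist_force"],s["finger_gap"])
np.savez("grip2.npz",x=x,R=R)
rows((x,R),[(x+.03*ax+.001*(d+ez),R,6)])
E
```

```text
[ 0.51711598 -0.03290572  0.11662014] [1.47015179 1.41746988 6.29580846] 0.037680232997220925
6 rows, end [ 0.5253 -0.0143  0.1389]
[[0.016, 0.0, -0.039, 0.0, 0.0, 0.0], [0.016, 0.0, -0.038, 0.0, 0.0, 0.0], [0.015, 0.0, -0.039, 0.0, 0.0, 0.0], [0.016, 0.0, -0.038, 0.0, 0.0, 0.0], [0.016, 0.0, -0.039, 0.0, 0.0, 0.0], [0.016, 0.0, -0.039, 0.0, 0.0, 0.0]]
```

drive_tool([
  [[0.016, 0, -0.038, 0, 0, 0], [0.016, 0, -0.038, 0, 0, 0], [0.016, 0, -0.038, 0, 0, 0], [0.016, 0, -0.038, 0, 0, 0], [0.016, 0, -0.038, 0, 0, 0], [0.016, 0, -0.038, 0, 0, 0], [0, 0, 0, 0, 0, 0], [0, 0, 0, 0, 0, 0], [0, 0, 0, 0, 0, 0]],
])

```text
clock: 25.62
tcp_pos: [0.5244, -0.0145, 0.1376]
orientation: [0.095, 0.825, 0.538, -0.147]
wrist_force: [-0.3, -0.0, -1.5]
finger_gap: 0.0376
grip_force: 90.4
```

```bash
python3 weigh.py; python3 - <<'E'
from plan import *
x,R,s=cur(); d,ax=geo(2)
a=x+.065*ax; b=a+.10*ez
rows((x,R),[(a,R,8),(b,R,6)])
E
```

```text
[ 0.04 -0.2  -2.23] [0.4  0.57 0.52] [ 0.505 -0.2    0.017] [ 0.52463286 -0.01452434  0.1377497 ] 0.03790959447288767 26.025
14 rows, end [0.5431 0.0275 0.2837]
[[0.028, -0.0, -0.061, 0.0, 0.0, 0.0], [0.029, -0.0, -0.062, 0.0, 0.0, 0.0], [0.028, -0.0, -0.061, 0.0, 0.0, 0.0], [0.029, -0.0, -0.062, 0.0, 0.0, 0.0], [0.028, -0.0, -0.061, 0.0, 0.0, 0.0], [0.029, -0.0, -0.062, 0.0, 0.0, 0.0], [0.028, -0.001, -0.061, 0.0, 0.0, 0.0], [0.029, 0.0, -0.061, 0.0, 0.0, 0.0], [-0.048, -0.0, -0.13, 0.0, 0.0, 0.0], [-0.048, -0.0, -0.131, 0.0, 0.0, 0.0], [-0.047, -0.0, -0.13, 0.0, 0.0, 0.0], [-0.048, -0.0, -0.131, 0.0, 0.0, 0.0], [-0.048, -0.0, -0.13, 0.0, 0.0, 0.0], [-0.048, -0.0, -0.131, 0.0, 0.0, 0.0]]
```

It reads 2.2 N with no side force, about 220 g, so this is the heavier bottle. Drawing it right out, then up.

drive_tool([
  [[0.028, 0, -0.061, 0, 0, 0], [0.029, 0, -0.062, 0, 0, 0], [0.028, 0, -0.061, 0, 0, 0], [0.029, 0, -0.062, 0, 0, 0], [0.028, 0, -0.061, 0, 0, 0], [0.029, 0, -0.062, 0, 0, 0], [0.028, 0, -0.061, 0, 0, 0], [0.029, 0, -0.061, 0, 0, 0], [-0.048, 0, -0.13, 0, 0, 0], [-0.048, 0, -0.13, 0, 0, 0], [-0.048, 0, -0.13, 0, 0, 0], [-0.048, 0, -0.13, 0, 0, 0], [-0.048, 0, -0.13, 0, 0, 0], [-0.048, 0, -0.13, 0, 0, 0], [0, 0, 0, 0, 0, 0], [0, 0, 0, 0, 0, 0]],
])

```text
clock: 28.02
tcp_pos: [0.543, 0.0272, 0.2833]
orientation: [0.095, 0.825, 0.538, -0.146]
wrist_force: [0.7, 0.2, -1.8]
finger_gap: 0.0383
grip_force: 90.5
```

```bash
python3 weigh.py; python3 - <<'E'
from plan import *
x,R,s=cur(); print(s["joint_pos"].round(2))
c=x-.008*R[:,2]; d,ax=geo(2); G=tool(2,-25); e=c+.008*G[:,2]+.04*ez
print("tool lean",np.degrees(np.arcsin(R[:,2]@d)))
rows((x,R),[(e,G,14)])
# bottle outline in side view: principal axis of silhouette vs predicted
q=models.silhouettes("bottle_a","side")
for r in q[:3]:
    v,u=np.nonzero(r["region"]); print(round(r["score"],2),len(u),u.min(),u.max(),v.min(),v.max())
print("pred 45deg: cap,foot",proj("side",[c,c-.113*ax]).round(1))
E
```

```text
[ 0.18  0.32 -2.09] [0.49 0.7  0.46] [ 0.489 -0.206 -0.006] [0.54303204 0.02729919 0.28318503] 0.03795431292246389 28.425
[ 0.07  0.4   0.22  1.56 -0.31  2.08]
tool lean 20.129347888441586
14 rows, end [0.5455 0.0329 0.3234]
[[-0.005, -0.0, -0.024, -0.0, 0.018, -0.0], [-0.003, -0.0, -0.024, -0.0, 0.018, -0.0], [-0.002, -0.0, -0.024, -0.0, 0.018, -0.0], [-0.001, -0.0, -0.024, -0.0, 0.018, -0.0], [0.0, -0.0, -0.024, -0.0, 0.018, -0.0], [0.002, -0.0, -0.025, -0.0, 0.017, -0.0], [0.004, -0.0, -0.024, -0.0, 0.018, -0.0], [0.004, -0.0, -0.023, -0.0, 0.018, -0.0], [0.006, -0.0, -0.024, -0.0, 0.018, -0.0], [0.008, -0.0, -0.023, -0.0, 0.018, -0.0], [0.008, -0.0, -0.023, -0.0, 0.018, -0.0], [0.01, -0.0, -0.022, -0.0, 0.018, -0.0], [0.011, -0.0, -0.021, -0.0, 0.018, -0.0], [0.012, -0.0, -0.021, -0.0, 0.018, -0.0]]
0.95 1028 299 323 161 218
0.84 323 312 333 223 242
0.17 8757 255 377 218 312
pred 45deg: cap,foot [[315.4 168.8]
 [305.2 217.2]]
```

drive_tool([
  [[-0.005, 0, -0.024, 0, 0.018, 0], [-0.003, 0, -0.024, 0, 0.018, 0], [-0.002, 0, -0.024, 0, 0.018, 0], [-0.001, 0, -0.024, 0, 0.018, 0], [0, 0, -0.024, 0, 0.018, 0], [0.002, 0, -0.025, 0, 0.017, 0], [0.004, 0, -0.024, 0, 0.018, 0], [0.004, 0, -0.023, 0, 0.018, 0], [0.006, 0, -0.024, 0, 0.018, 0], [0.008, 0, -0.023, 0, 0.018, 0], [0.008, 0, -0.023, 0, 0.018, 0], [0.01, 0, -0.022, 0, 0.018, 0], [0.011, 0, -0.021, 0, 0.018, 0], [0.012, 0, -0.021, 0, 0.018, 0], [0, 0, 0, 0, 0, 0], [0, 0, 0, 0, 0, 0], [0, 0, 0, 0, 0, 0]],
])

```text
clock: 30.6
tcp_pos: [0.5456, 0.0331, 0.3237]
orientation: [-0.119, 0.817, 0.534, 0.181]
wrist_force: [-0.6, -0.5, -2.0]
finger_gap: 0.0374
grip_force: 90.5
```

```bash
python3 weigh.py; python3 - <<'E'
from plan import *
x,R,s=cur(); print(x,s["qvel"].round(3))
d,ax=geo(2); print("lean",np.degrees(np.arcsin(R[:,2]@d)))
c=x-.008*R[:,2]; F=c-.112*ez
im=snap("side","s7"); q=models.silhouettes("bottle_a","side")
for r in q[:3]:
    v,u=np.nonzero(r["region"]); print(round(r["score"],2),len(u),u.min(),u.max(),v.min(),v.max())
S=6;u0,v0=255,120
o=cv2.resize(cv2.imread("pics/s7.png")[v0:v0+90,u0:u0+100],None,fx=S,fy=S,interpolation=cv2.INTER_CUBIC)
t=np.linspace(0,2*np.pi,60)
for L,r in((.0,.018),(.01,.022),(.05,.022),(.086,.022),(.101,.02),(.125,.02)):
    X=F+L*ez+r*np.c_[np.cos(t),np.sin(t),0*t]; cv2.polylines(o,[((proj("side",X)-[u0,v0]+.5)*S).astype(int)],True,(0,0,255),1)
cv2.imwrite("pics/v7.png",o)
E
```

```text
[-0.2   0.18 -1.76] [0.31 0.43 0.4 ] [-0.52   0.218  0.008] [0.54560741 0.03292042 0.3236559 ] 0.037468850753197794 31.0
[0.54560741 0.03292042 0.3236559 ] [-0.003  0.    -0.002 -0.001  0.    -0.001]
lean -25.058336766068397
0.74 314 312 333 222 242
0.57 1033 307 327 143 201
```

View pics/v7.png

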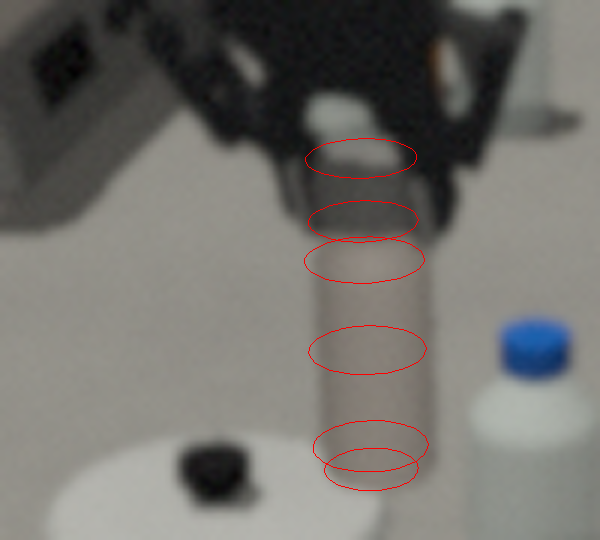

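The bottle hangs nearly upright at the predicted place, cap at about (360,190) and foot at about (375,480) in the crop, with the foot slightly to the right. I'll fit that tilt numerically.

```bash
python3 - <<'E'
from plan import *
from scipy.optimize import minimize
x,R,s=cur(); d,_=geo(2); c=x-.008*R[:,2]
viewer.read_camera("side"); q=models.silhouettes("bottle_a","side")
r=[k for k in q if np.nonzero(k["region"])[0].min()<170][0]; M=r["region"].copy()
M[:163]=0   # body only, below the fingers
t=np.linspace(0,2*np.pi,40)
def mask(p,S=8):
    a=ez*np.cos(p[0])+d*np.sin(p[0]); C=c+np.array([p[1],p[2],0])*.001*1.0+.001*p[3]*ez
    F=C-.112*a; e1=np.cross(YAX,a); pts=[]
    for L,rr in((0,.017),(.002,.020),(.007,.022),(.086,.022),(.101,.0165)):
        pts.append(F+L*a+rr*(np.outer(np.cos(t),YAX)+np.outer(np.sin(t),e1)))
    P=proj("side",np.vstack(pts)); h=cv2.convexHull(((P-[255,120]+.5)*S).astype(np.float32)).astype(int)
    m=np.zeros((100*S,100*S),np.uint8); cv2.fillConvexPoly(m,h,1); o=np.zeros((480,640)); o[120:220,255:355]=cv2.resize(m.astype(np.float32),(100,100),interpolation=cv2.INTER_AREA); o[:163]=0; return o
# edge-line estimate: column centre by row
for v in range(164,196,6):
    u=np.nonzero(M[v])[0]; w=mask([0,0,0,0])[v]; k=np.arange(640); print(v,u.min(),u.max(),u.mean().round(2),round((w*k).sum()/w.sum(),2),w.sum().round(1))
f=lambda p:abs(mask(p)-M).sum()+ .3*(p[1]**2+p[2]**2+p[3]**2)
for t0 in(-4,-2,0,2,4):
    z=minimize(f,[np.radians(t0),0,0,0],method="Nelder-Mead",options=dict(initial_simplex=np.array([[np.radians(t0),0,0,0],[np.radians(t0+2),0,0,0],[np.radians(t0),2,0,0],[np.radians(t0),0,2,0],[np.radians(t0),0,0,2]]))); print(np.degrees(z.x[0]).round(2),z.x[1:].round(1),z.fun.round(1))
E
```

```text
164 307 326 316.5 315.25 20.0
170 307 326 316.5 315.46 19.8
176 308 326 317.0 315.68 19.6
182 308 326 317.0 315.87 19.5
188 308 327 317.5 316.06 19.4
194 309 327 318.0 316.27 19.2
0.77 [ 2.3 -0.9 -1.3] 27.1
0.9 [ 2.2 -1.2 -1.4] 27.6
0.89 [ 2.2 -0.9 -1.3] 27.1
1.56 [ 2.1 -1.1 -1.7] 26.9
0.93 [ 2.2 -0.8 -1.3] 27.2
```

drive_tool([
  [[0, 0, 0, 0, -0.005, 0], [0, 0, 0, 0, 0, 0], [0, 0, 0, 0, 0, 0], [0, 0, 0, 0, 0, 0], [0, 0, 0, 0, 0, 0], [0, 0, 0, 0, 0, 0]],
])

```text
clock: 31.95
tcp_pos: [0.5456, 0.0328, 0.3237]
orientation: [-0.115, 0.819, 0.534, 0.175]
wrist_force: [0.0, -0.1, -2.3]
finger_gap: 0.0379
grip_force: 90.5
```

```bash
python3 - <<'E'
from plan import *
x,R,s=cur(); d,_=geo(2); print(x,np.degrees(np.arcsin(R[:,2]@d)),abs(s["qvel"]).max(),s["finger_gap"])
viewer.read_camera("side")
for r in models.silhouettes("bottle_a","side")[:3]: print(round(r["score"],2),r["location"])
print(order.hand_in())
E
```

```text
[0.54559349 0.0327973  0.32368242] -24.16360706160148 0.0026501373506452428 0.03791683662287377
0.87 [319.7, 232.2]
0.63 [315.8, 176.1]
0.49 [341.5, 193.0]
the job is handed in; nothing more can be done
None
```

I handed the job in: the heavier bottle (about 220 g) is held still and upright to about 1°, its foot about 0.22 m up, and the lighter one (about 90 g) is back fully home in its pocket. My first draw of the heavier bottle went the wrong way and pulled about 70 N at the wrist (limit 120 N), so I backed off, let it slide home and grasped it again.

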